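# Shut the left drawer to free the wide drawer of the fittings chest

### The job

The parts chest on the fittings counter has three drawers side by side, and its interlock lets only one be open at a time. The narrow left-hand drawer has been left out: push it fully home, then pull the wide drawer open at least 80 mm and let go of it.

Things in the scene. Friction and masses are not known exactly. Their poses are not given: they have to be found in the camera images.
- chest: Low grey steel parts chest with white drawer fronts, 260 deep, 350 wide, 112 mm high, fixed. Origin: centre of its underside. x points level from the fronts to the back (drawers shut along +x, open along -x), y to the left, z up. Left to right: narrow drawer, narrow drawer, wide drawer. Small loose fittings lie on the rear half of its top.
- drawer_left (a joint): Opening of the narrow drawer at the chest's left (+y) end, front 80 mm wide, out at the start. 0 m = shut, 0.14 m = out to its stop. About 1 N friction; stays where left. While it is more than about 13 mm open the interlock holds the other drawers shut (they give 3 to 4 mm, then stop dead); once home, they run free.
- handle_left (a point): Middle of the left drawer's steel bar handle, moves with the drawer. Level bar along the chest's y, 11 mm thick, 60 mm long, on two 8 mm posts near its ends (40 mm free between). Bar centre 85 mm above the table, 27 mm below the chest's top, 40 mm in front of the drawer front (34 mm clear behind the bar). Axes as the chest's.
- drawer_wide (a joint): Opening of the wide drawer at the chest's right (-y) end, front 155 mm wide, shut at the start. 0 m = shut, 0.14 m = out to its stop. About 1 N friction; stays where left; free only while both other drawers are shut.
- handle_wide (a point): Middle of the wide drawer's steel bar handle, moves with the drawer. Same bar thickness, height, stand-off and axes as the left one, but 100 mm long (80 mm free between its posts). Its line is 207.5 mm to the right of the left handle's.

How it is judged:
On the way:
1. the left drawer is pushed fully home (within 10 mm) while the wide drawer is still shut (value of joint drawer_left below 0.01 m and value of joint drawer_wide below 0.02 m), for 0.2 s.
At the end, for the whole second after the job is handed in: the left drawer is home (less than 10 mm open) and the wide drawer is more than 80 mm open, at rest (value of joint drawer_left below 0.01 m and value of joint drawer_wide above 0.08 m and velocity of joint drawer_wide between -0.01 and 0.01 m/s); the robot touches nothing.
It also fails if it takes over 38 s, if anything falls off the work surface, if the arm or the gripper's body presses on something with over 40 N, if the wrist force passes 120 N, or if a joint passes its speed limit or range.

### The arm

A 7-joint arm with a two-finger parallel gripper is mounted at the origin on the work surface. World frame = base frame: x ahead of the robot, y to its left, z up, the work surface at z = 0. Lengths are in m, angles in rad, forces in N, time in s.
With the tool pointing down it reaches from about 0.425 to 0.925 m from the base axis. Payload 6.8 kg.
Tool frame: the origin (TCP) lies midway between the tips of the shut fingers; the grasp point (between the pads) lies 19 mm behind it; z points along the fingers, x is the direction in which the jaws open and shut, and the axes are right-handed (so a half turn about z gives the same grasp; the last joint's range is limited). The gripper opens to 85 mm and grips with 20 to 120 N. Pads are 22 mm wide; open, the fingers measure 114 mm over their backs; the gripper's body (76 mm by 85 mm) begins 54 mm behind the grasp point. The pads swing forward as they close: fully open they stand 13 mm farther back than shut.
Start: joints at [-1.342, 0.477, 0.022, 1.555, -0.011, 1.109, -0.083], TCP at [0.223, 0.637, 0.231] pointing down, gripper open.
Joint ranges: [-2.96, 2.96], [-0.34, 2.1], [-1.41, 1.46], [0.24, 2.44], [-1.37, 4.51], [0.17, 1.92], [-2.96, 2.96]. Speed limits (rad/s): [2.39, 2.39, 3.14, 3.14, 3.14, 3.14, 3.14].

### API

Orientations are given as a unit quaternion [w, x, y, z].
In Python, from station import * gives the robot as it stands.
- The arm moves only by the shell command python3 -m handwheel 'ROWS' [FORCE]. ROWS is JSON, a list of rows, each an object of numbers: "grip": the finger opening in cm, from 0 to 8.54; "tx", "ty", "tz": the shift along the tool's x, y, z in cm; "yaw": the turn about the tool's z in degrees. In form: [{"grip": .., "tx": .., "ty": .., "tz": .., "yaw": ..}, ...]. A call has 1 to 5 rows; each row shifts and turns the commanded pose from where the row before left it, along the tool's axes as they then stand; what a row does not reach is not made up. A row lasts 1/10 s, in which the tool goes at most 50 mm and 8.59 degrees, less where a joint would pass 70% of its speed; a pose out of reach is approached as far as the arm can. A call is refused whole if a number of a shift passes 5 or a number of a turn 8.59, either way. A call with a gripper value outside its range is refused whole. The fingers move at their own pace and stop on an object; FORCE is the grip in N (left out, the last holds). Time passes only in rows, so rows that do not move let the fingers close. It gives the time, the measured TCP pose, the force and the opening at its end, in the units of the state.
- get_obs(): the state, without advancing time (a new reading comes with each control period).
- read_camera(name): name is "side" or "top" or "wrist"; returns a dict with "image" (384x512x3 uint8, blue, green, red), "intrinsics" (3x3 intrinsics, pixels), "position" and "attitude" of the camera in the world; the wrist camera has in their place "hand_eye" (4x4, takes a point from camera to tool coordinates, whose origin is the TCP and whose axes are the tool frame's). Camera axes: x right, y down, z forward; pixel columns grow to the right and rows downward; lengths in m; the calibration is good to about 2 mm. A picture is of the moment at which its call begins: read the wrist's pose just before it. There is no depth.
- hand_in(): hands the job in, once; it reports no verdict.
The state is a dict: "t": time; "q": joint angles; "joint_vel": joint speeds; "joint_torque": joint torques, N m; "eef_pos": TCP position; "tool_rot": TCP orientation; "contact_force": force on the tool from outside, world axes, zero at the start; "torque": the same for the moment, N m; "gripper_width": opening from 0.0 (shut) to 1.0 (fully open).
Only numpy, scipy, OpenCV 4.12 (cv2) and the standard library are available. Lean on these libraries where they do the work, as an engineer would, in place of code of your own. Each camera call takes 0.05 s, during which the arm holds its last target. There are 200 camera calls.

## Working session

There is one attempt and no reset: what is moved stays moved. The work goes in short steps, Python scripts to look and compute and a shell command to move; the robot and the scene stay as the last step left them, time stands still between calls to the robot, and variables do not carry over. Pictures are saved under pics/ and viewed, about 8 in all and at most 12, crops included, and the job is handed in when it is done.

```bash
mkdir -p pics
cat > h.py <<'E'
from station import *
import numpy as np, cv2
from scipy.spatial.transform import Rotation as R
def rot(a):
    a=np.array(a,float)
    return a if a.shape==(3,3) else R.from_quat(a[[1,2,3,0]]).as_matrix()
def ray(c,uv):
    K=np.array(c["intrinsics"]); d=np.linalg.inv(K)@[uv[0],uv[1],1]
    return np.array(c["position"]),rot(c["attitude"])@d
def onz(c,uv,z):
    p,d=ray(c,uv); return p+d*(z-p[2])/d[2]
E
python3 - <<'E'
from h import *
np.set_printoptions(precision=4,suppress=True)
o=get_obs(); print({k:np.round(v,4) for k,v in o.items()})
for n in("top","side"):
    c=read_camera(n); cv2.imwrite(f"pics/{n}0.png",c["image"]); print(n,c["position"],c["attitude"],c["intrinsics"])
E
```

```text
{'t': np.float64(0.0), 'q': array([-1.3421,  0.4778,  0.0223,  1.5565, -0.0115,  1.1093, -0.0831]), 'joint_vel': array([-0.0021,  0.0004,  0.0002, -0.0011, -0.0003, -0.0006,  0.0003]), 'joint_torque': array([ -0.0007, -59.6446,   1.6074, -28.1199,   0.0124,   0.0096,
         0.    ]), 'eef_pos': array([0.2229, 0.6365, 0.2303]), 'tool_rot': array([ 0.0006,  0.8156,  0.5786, -0.0007]), 'contact_force': array([ 0.2015, -1.0978,  0.6259]), 'torque': array([ 0.0267,  0.0529, -0.0301]), 'gripper_width': np.float64(1.0019)}
top [ 0.5583 -0.0087  1.1646] [ 0.0259 -0.7041  0.7091 -0.0273] [[403.8753   0.     256.5185]
 [  0.     403.8753 186.8949]
 [  0.       0.       1.    ]]
side [ 0.2271 -0.9339  0.7194] [-0.4757  0.8559 -0.1727  0.1065] [[497.1978   0.     259.1326]
 [  0.     497.1978 188.456 ]
 [  0.       0.       1.    ]]
```

View pics/top0.png

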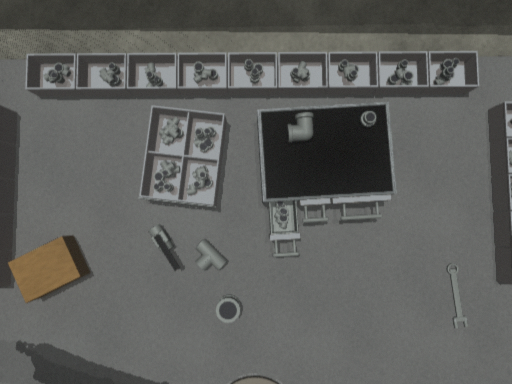

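View pics/side0.png

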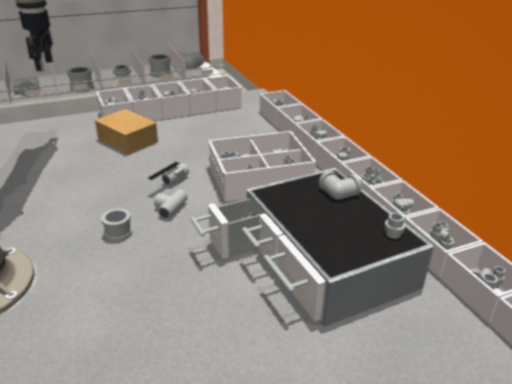

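The top view shows the chest: rim corners at about (258,108), (387,103), (394,193) and (264,200). The left drawer is out, with its bar near (286,254). The wide bar is near (361,217). Both views are clear of obstacles in front of the chest. I'll zoom in on the handles.

Run:
```python
from h import *
np.set_printoptions(precision=4,suppress=True)
c=read_camera("top"); im=c["image"]
cr=cv2.resize(im[180:265,255:400],None,fx=5,fy=5,interpolation=cv2.INTER_CUBIC); cr=cv2.convertScaleAbs(cr,alpha=1.6)
cv2.imwrite("pics/crop1.png",cr)
# black lid -> yaw
m=(im.max(2)<28).astype(np.uint8); m[:, :250]=0; m[:,400:]=0; m[:95]=0; m[205:]=0
cs,_=cv2.findContours(m,cv2.RETR_EXTERNAL,cv2.CHAIN_APPROX_NONE); k=max(cs,key=cv2.contourArea)
print(cv2.contourArea(k))
b=cv2.boxPoints(cv2.minAreaRect(k)); P=np.array([onz(c,p,.112)[:2] for p in b]); print(b,P)
for i in range(4): e=P[(i+1)%4]-P[i]; print(np.linalg.norm(e),np.degrees(np.arctan2(e[1],e[0])))
```

```text
754.0
[[302.1538 137.7692]
 [364.6615 115.7077]
 [376.6615 149.7077]
 [314.1538 171.7692]] [[ 0.7667 -0.1325]
 [ 0.8248 -0.2991]
 [ 0.7336 -0.3283]
 [ 0.6763 -0.1626]]
0.17642733471269664 -70.79575706323843
0.09573140316124723 -162.28774202238588
0.1753027465881846 109.06628345138456
0.09528665909227758 18.381954768233527
```

View pics/crop1.png

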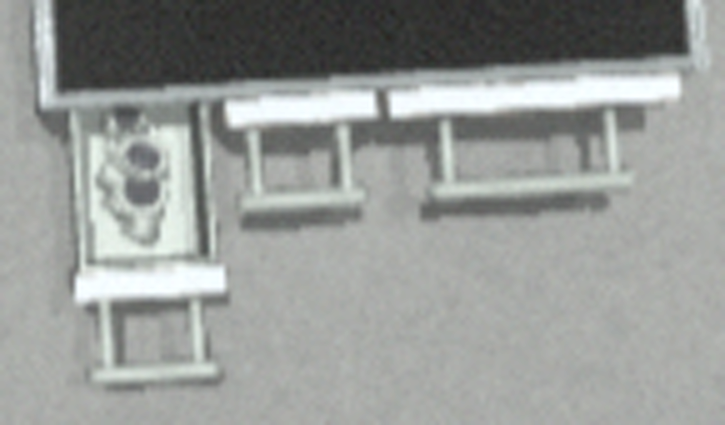

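The crop shows the left bar from (92,376) to (218,372) and the wide bar from (430,190) to (633,180). The front rim runs from (45,103) to (690,68). These are crop pixels, five to one image pixel.

Run:
```python
from h import *
np.set_printoptions(precision=4,suppress=True)
c=read_camera("top")
f=lambda u,v,z: onz(c,(255+u/5-.4,180+v/5-.4),z)[:2]
for n,a,b,z in(("left",(92,376),(218,372),.085),("wide",(430,190),(633,180),.085),("rim",(45,103),(690,68),.112)):
    A,B=f(*a,z),f(*b,z); d=A-B; print(n,(A+B)/2,np.linalg.norm(d),"r",np.linalg.norm((A+B)/2),"yaw of y axis-90:",np.degrees(np.arctan2(d[1],d[0]))-90)
print(rot(get_obs()["tool_rot"]))
h=read_camera("wrist"); print(h["hand_eye"])
```

```text
left [ 0.4599 -0.087 ] 0.06677173662441772 r 0.4680394947336664 yaw of y axis-90: 1.3780559256318412
wide [ 0.5582 -0.2891] 0.10856659538996753 r 0.6286541827647006 yaw of y axis-90: 2.395897547105861
rim [ 0.6107 -0.198 ] 0.33749056750180895 r 0.6419392624296714 yaw of y axis-90: 2.6982240692073987
[[ 0.3304  0.9438 -0.0003]
 [ 0.9438 -0.3304 -0.0011]
 [-0.0011  0.0001 -1.    ]]
[[ 1.     -0.0002 -0.0008 -0.0003]
 [ 0.0004  0.9608  0.2771 -0.07  ]
 [ 0.0008 -0.2771  0.9608 -0.1426]
 [ 0.      0.      0.      1.    ]]
```

The bars are at (0.460, -0.087) and (0.558, -0.289) in world x, y, and the chest yaw is about 2.6°. The left drawer is about 89 mm open. The plan is to turn tool x to the chest's x, close the fingers, push the left bar from the front, then grip and pull the wide bar.

```bash
python3 -m handwheel '[{"grip":0,"yaw":8.5},{"grip":0,"yaw":8.5},{"grip":0,"yaw":8.5},{"grip":0,"yaw":8.5},{"grip":0,"yaw":8.5}]' 40
python3 -m handwheel '[{"grip":0,"yaw":8.5},{"grip":0,"yaw":8.5},{"grip":0,"yaw":8.5},{"grip":0},{"grip":0}]'
cat >> h.py <<'E'
def go(x,y,z):
    o=get_obs(); T=rot(o["tool_rot"]); print("t",o["t"],"tcp",np.round(o["eef_pos"],4),"xang",np.round(np.degrees(np.arctan2(T[1,0],T[0,0])),2),"F",np.round(o["contact_force"],1),"g",o["gripper_width"])
    print("tool shift cm",np.round(100*T.T@(np.array([x,y,z])-o["eef_pos"]),2))
E
python3 -c "
from h import *
go(.425,-.088,.2)"
```

```text
t 0.25 tcp [0.223  0.6368 0.2308] xang 70.7 F [ 0.2 -0.1  0.4] g 1.0020721356802902
tool shift cm [-61.73  43.02   3.14]invalid input
invalid input
```

```bash
python3 -m handwheel '[{"grip":0,"tx":0,"ty":0,"tz":0,"yaw":8.5},{"grip":0,"tx":0,"ty":0,"tz":0,"yaw":8.5},{"grip":0,"tx":0,"ty":0,"tz":0,"yaw":8.5},{"grip":0,"tx":0,"ty":0,"tz":0,"yaw":8.5},{"grip":0,"tx":0,"ty":0,"tz":0,"yaw":8.5}]' 40
python3 -m handwheel '[{"grip":0,"tx":0,"ty":0,"tz":0,"yaw":8.5},{"grip":0,"tx":0,"ty":0,"tz":0,"yaw":8.5},{"grip":0,"tx":0,"ty":0,"tz":0,"yaw":8.5},{"grip":0,"tx":0,"ty":0,"tz":0,"yaw":0}]'
python3 -c "
from h import *
go(.425,-.088,.2)"
```

```text
t: 0.75
eef_pos: [0.223, 0.637, 0.2311]
tool_rot: [0.0, 0.971, 0.241, -0.0]
contact_force: [-0.0, -0.2, -0.4]
gripper_width: 0.144
t: 1.15
eef_pos: [0.2228, 0.6371, 0.2311]
tool_rot: [0.0, 1.0, 0.023, 0.0]
contact_force: [0.3, 0.5, 1.2]
gripper_width: -0.005
t 1.15 tcp [0.2228 0.6371 0.2311] xang 2.64 F [0.3 0.5 1.2] g -0.005311209860878658
tool shift cm [16.85 73.36  3.15]
```

```bash
for i in 1; do python3 -m handwheel '[{"grip":0,"tx":3,"ty":4,"tz":0,"yaw":0},{"grip":0,"tx":3,"ty":4,"tz":0,"yaw":0},{"grip":0,"tx":3,"ty":4,"tz":0,"yaw":0},{"grip":0,"tx":3,"ty":4,"tz":0,"yaw":0},{"grip":0,"tx":3,"ty":4,"tz":0,"yaw":0}]'; done
python3 -m handwheel '[{"grip":0,"tx":1,"ty":4,"tz":0,"yaw":0},{"grip":0,"tx":1,"ty":4,"tz":0,"yaw":0},{"grip":0,"tx":0,"ty":4,"tz":0,"yaw":0},{"grip":0,"tx":0,"ty":4,"tz":0,"yaw":0},{"grip":0,"tx":0,"ty":4,"tz":0,"yaw":0}]'
python3 -m handwheel '[{"grip":0,"tx":0,"ty":4,"tz":0,"yaw":0},{"grip":0,"tx":0,"ty":4,"tz":0,"yaw":0},{"grip":0,"tx":0,"ty":4,"tz":0,"yaw":0},{"grip":0,"tx":0,"ty":4,"tz":0,"yaw":0},{"grip":0,"tx":0,"ty":4,"tz":0,"yaw":0}]'
python3 -c "
from h import *
go(.425,-.088,.2)"
```

```text
t: 1.65
eef_pos: [0.3834, 0.4427, 0.2315]
tool_rot: [-0.0, 1.0, 0.026, 0.0]
contact_force: [0.6, 0.5, -0.3]
gripper_width: 0.001
t: 2.15
eef_pos: [0.4117, 0.2438, 0.2314]
tool_rot: [-0.0, 1.0, 0.026, 0.0]
contact_force: [0.1, -0.5, 0.4]
gripper_width: -0.003
t: 2.65
eef_pos: [0.4211, 0.0442, 0.2316]
tool_rot: [-0.0, 1.0, 0.026, 0.0]
contact_force: [0.5, 0.0, 0.1]
gripper_width: -0.002
t 2.65 tcp [0.4211 0.0442 0.2316] xang 2.98 F [0.5 0.  0.1] g -0.002194488086918963
tool shift cm [-0.3  13.22  3.15]
```

```bash
python3 -m handwheel '[{"grip":0,"tx":0,"ty":4,"tz":0,"yaw":0},{"grip":0,"tx":0,"ty":4,"tz":0,"yaw":0},{"grip":0,"tx":0,"ty":4,"tz":0,"yaw":0},{"grip":0,"tx":-0.3,"ty":1.2,"tz":2,"yaw":0},{"grip":0,"tx":0,"ty":0,"tz":0,"yaw":0}]'
python3 -m handwheel '[{"grip":0,"tx":0,"ty":0,"tz":3,"yaw":0},{"grip":0,"tx":0,"ty":0,"tz":3,"yaw":0},{"grip":0,"tx":0,"ty":0,"tz":3,"yaw":0},{"grip":0,"tx":0,"ty":0,"tz":3,"yaw":0},{"grip":0,"tx":0,"ty":0,"tz":0,"yaw":0}]'
python3 -c "
from h import *
go(.425,-.088,.072)
cv2.imwrite('pics/side2.png',read_camera('side')['image'])"
```

```text
t: 3.15
eef_pos: [0.4226, -0.0882, 0.2101]
tool_rot: [0.0, 1.0, 0.023, -0.001]
contact_force: [0.2, 0.8, -0.4]
gripper_width: 0.001
t: 3.65
eef_pos: [0.4223, -0.0847, 0.089]
tool_rot: [-0.0, 1.0, 0.026, -0.003]
contact_force: [-0.1, -0.0, 0.2]
gripper_width: -0.003
t 3.65 tcp [ 0.4223 -0.0847  0.089 ] xang 2.94 F [-0.1 -0.   0.2] g -0.002860197164014498
tool shift cm [0.27 0.34 1.7 ]
```

View pics/side2.png

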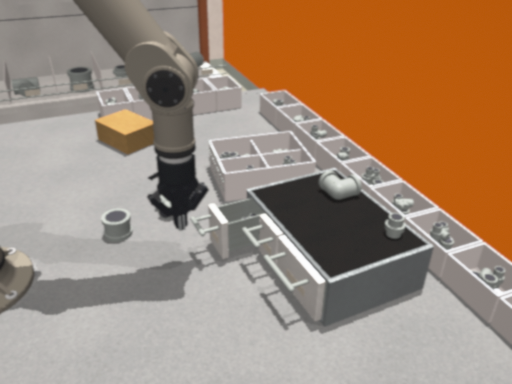

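The side view shows the closed fingertips at (182,222), just in front of the left bar near (203,228), with room around them. I'll lower the tool the rest of the way and push.

```bash
python3 -m handwheel '[{"grip":0,"tx":0,"ty":0.3,"tz":1.7,"yaw":0},{"grip":0,"tx":1,"ty":0,"tz":0,"yaw":0},{"grip":0,"tx":1,"ty":0,"tz":0,"yaw":0},{"grip":0,"tx":1,"ty":0,"tz":0,"yaw":0},{"grip":0,"tx":1,"ty":0,"tz":0,"yaw":0}]'
python3 -m handwheel '[{"grip":0,"tx":1,"ty":0,"tz":0,"yaw":0},{"grip":0,"tx":1,"ty":0,"tz":0,"yaw":0},{"grip":0,"tx":1,"ty":0,"tz":0,"yaw":0},{"grip":0,"tx":1,"ty":0,"tz":0,"yaw":0},{"grip":0,"tx":1,"ty":0,"tz":0,"yaw":0}]'
python3 -m handwheel '[{"grip":0,"tx":0.5,"ty":0,"tz":0,"yaw":0},{"grip":0,"tx":0.3,"ty":0,"tz":0,"yaw":0},{"grip":0,"tx":0,"ty":0,"tz":0,"yaw":0}]'
python3 -c "
from h import *
go(.5287,-.083,.072)"
```

```text
t: 4.2
eef_pos: [0.4655, -0.0867, 0.0751]
tool_rot: [-0.0, 1.0, 0.024, 0.0]
contact_force: [-4.4, 1.9, 3.9]
gripper_width: -0.001
t: 4.7
eef_pos: [0.5157, -0.0848, 0.0743]
tool_rot: [0.0, 1.0, 0.024, 0.0]
contact_force: [-2.3, 1.3, 2.2]
gripper_width: 0.001
t: 5.0
eef_pos: [0.5233, -0.0848, 0.0744]
tool_rot: [0.0, 1.0, 0.024, 0.001]
contact_force: [-0.9, -0.6, -0.1]
gripper_width: 0.0
t 5.0 tcp [ 0.5233 -0.0848  0.0744] xang 2.71 F [-0.9 -0.6 -0.1] g 0.00031613872245028014
tool shift cm [ 0.54 -0.16  0.24]
```

```bash
python3 -m handwheel '[{"grip":0,"tx":0.3,"ty":0,"tz":0,"yaw":0},{"grip":0,"tx":0.3,"ty":0,"tz":0,"yaw":0}]'
python3 -m handwheel '[{"grip":0,"tx":0.3,"ty":0,"tz":0,"yaw":0},{"grip":0,"tx":0,"ty":0,"tz":0,"yaw":0}]'
python3 -m handwheel '[{"grip":0,"tx":0.2,"ty":0,"tz":0,"yaw":0},{"grip":0,"tx":0,"ty":0,"tz":0,"yaw":0}]'
```

```text
t: 5.2
eef_pos: [0.5268, -0.0847, 0.0741]
tool_rot: [-0.0, 1.0, 0.023, -0.002]
contact_force: [-10.0, -1.6, 8.6]
gripper_width: -0.001
t: 5.4
eef_pos: [0.5268, -0.0847, 0.0739]
tool_rot: [-0.001, 1.0, 0.023, -0.004]
contact_force: [-15.1, 0.7, 15.0]
gripper_width: 0.002
t: 5.6
eef_pos: [0.527, -0.0847, 0.0738]
tool_rot: [-0.001, 1.0, 0.023, -0.006]
contact_force: [-18.9, 0.2, 19.6]
gripper_width: -0.002
```

It stopped at x = 0.527 with the force rising, and I expected home at about 0.529. I'll back off, lift, and move over to the wide handle with the fingers 3 cm open.

```bash
python3 -m handwheel '[{"grip":0,"tx":-2,"ty":0,"tz":0,"yaw":0},{"grip":0,"tx":-2,"ty":0,"tz":0,"yaw":0},{"grip":0,"tx":0,"ty":0,"tz":-4,"yaw":0},{"grip":3,"tx":0,"ty":0,"tz":-4,"yaw":0},{"grip":3,"tx":0,"ty":4,"tz":0,"yaw":0}]'
python3 -m handwheel '[{"grip":3,"tx":1,"ty":4,"tz":0,"yaw":0},{"grip":3,"tx":2,"ty":4,"tz":0,"yaw":0},{"grip":3,"tx":2,"ty":4,"tz":0,"yaw":0},{"grip":3,"tx":1,"ty":4,"tz":0,"yaw":0},{"grip":3,"tx":0,"ty":0,"tz":0,"yaw":0}]'
python3 - <<'E'
from h import *
go(.5575,-.2895,.066)
o=get_obs(); w=read_camera("wrist"); im=w["image"].copy(); cv2.imwrite("pics/w3.png",im)
H=np.array(w["hand_eye"]);K=np.array(w["intrinsics"]);T=rot(o["tool_rot"])
for p in [(.5575,-.2895,.085)]:
    q=np.linalg.inv(H)@np.r_[T.T@(np.array(p)-o["eef_pos"]),1]; u=K@q[:3]; print("pred px",u[:2]/u[2])
t=read_camera("top")["image"]; cv2.imwrite("pics/top3.png",cv2.resize(t[90:260,190:410],None,fx=3,fy=3))
E
```

```text
t: 6.1
eef_pos: [0.4998, -0.1204, 0.1583]
tool_rot: [-0.001, 1.0, 0.029, 0.004]
contact_force: [2.7, -0.8, 0.3]
gripper_width: 0.333
t: 6.6
eef_pos: [0.563, -0.2901, 0.155]
tool_rot: [0.003, 1.0, 0.02, 0.001]
contact_force: [-0.9, -0.4, -0.3]
gripper_width: 0.351
t 6.6 tcp [ 0.563  -0.2901  0.155 ] xang 2.32 F [-0.9 -0.4 -0.3] g 0.35099796231583935
tool shift cm [-0.56 -0.13  8.9 ]
pred px [247.57903815 195.07201794]
```

View pics/w3.png

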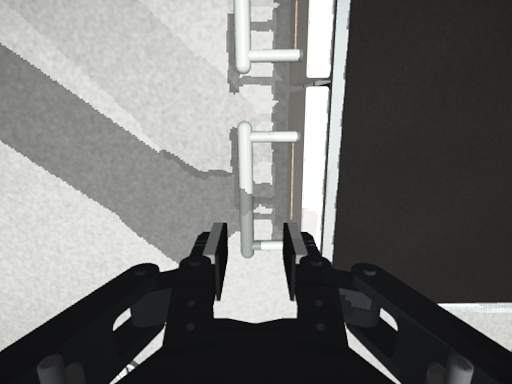

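View pics/top3.png

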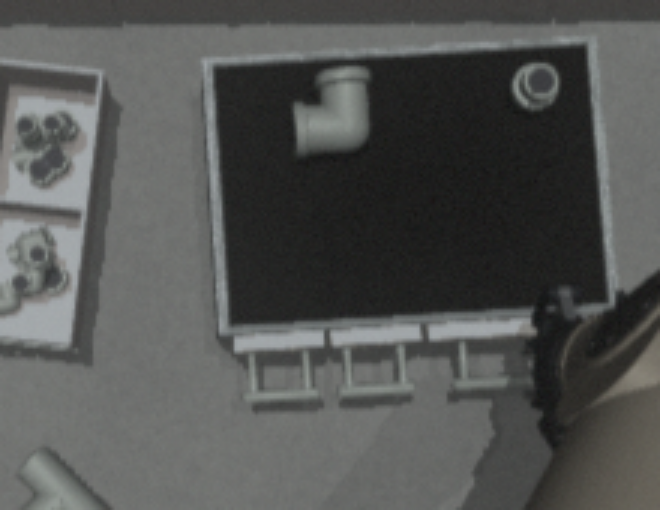

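In the wrist view the wide bar runs from (246,125) to (248,255), centre (247,190), against a prediction of (247.6,195). In the top view the left drawer's bar (283,397) lines up with the shut middle one (377,392), so it is home. I'll descend over the wide bar and grip it.

```bash
python3 -m handwheel '[{"grip":3,"tx":-0.5,"ty":-0.1,"tz":0,"yaw":0},{"grip":3,"tx":0,"ty":0,"tz":3,"yaw":0},{"grip":3,"tx":0,"ty":0,"tz":2,"yaw":0},{"grip":3,"tx":0,"ty":0,"tz":0,"yaw":0}]' 30
python3 -m handwheel '[{"grip":3,"tx":0,"ty":0,"tz":2,"yaw":0},{"grip":3,"tx":0,"ty":0,"tz":1.8,"yaw":0},{"grip":3,"tx":0,"ty":0,"tz":0,"yaw":0}]'
python3 -c "
from h import *
go(.5575,-.2895,.066)"
```

```text
t: 7.1
eef_pos: [0.5559, -0.279, 0.1018]
tool_rot: [-0.002, 1.0, 0.025, -0.002]
contact_force: [-0.8, -0.2, 0.1]
gripper_width: 0.355
t: 7.4
eef_pos: [0.5569, -0.2803, 0.0654]
tool_rot: [-0.001, 1.0, 0.024, -0.001]
contact_force: [0.1, 0.1, -0.9]
gripper_width: 0.352
t 7.4 tcp [ 0.5569 -0.2803  0.0654] xang 2.79 F [ 0.1  0.1 -0.9] g 0.35243977066809573
tool shift cm [ 0.02  0.92 -0.06]
```

```bash
python3 -m handwheel '[{"grip":0.5,"tx":0,"ty":0,"tz":0,"yaw":0},{"grip":0.5,"tx":0,"ty":0,"tz":0,"yaw":0},{"grip":0.5,"tx":0,"ty":0,"tz":0,"yaw":0}]' 30
python3 -m handwheel '[{"grip":0.5,"tx":-0.5,"ty":0,"tz":0,"yaw":0},{"grip":0.5,"tx":-0.5,"ty":0,"tz":0,"yaw":0},{"grip":0.5,"tx":0,"ty":0,"tz":0,"yaw":0}]'
```

```text
t: 7.7
eef_pos: [0.5558, -0.2819, 0.0674]
tool_rot: [-0.001, 1.0, 0.023, -0.001]
contact_force: [-7.0, 1.9, 4.0]
gripper_width: 0.111
t: 8.0
eef_pos: [0.5477, -0.2824, 0.0674]
tool_rot: [-0.0, 1.0, 0.024, 0.001]
contact_force: [-1.4, 2.1, 6.0]
gripper_width: 0.118
```

Gripped, with an opening of about 10 mm, and the drawer is running free. I'll pull it on to about 110 mm.

```bash
python3 -m handwheel '[{"grip":0.5,"tx":-2,"ty":0,"tz":0,"yaw":0},{"grip":0.5,"tx":-2,"ty":0,"tz":0,"yaw":0},{"grip":0.5,"tx":-2,"ty":0,"tz":0,"yaw":0},{"grip":0.5,"tx":-2,"ty":0,"tz":0,"yaw":0},{"grip":0.5,"tx":0,"ty":0,"tz":0,"yaw":0}]'
python3 -m handwheel '[{"grip":0.5,"tx":-1,"ty":0,"tz":0,"yaw":0},{"grip":0.5,"tx":-1,"ty":0,"tz":0,"yaw":0},{"grip":0.5,"tx":0,"ty":0,"tz":0,"yaw":0},{"grip":0.5,"tx":0,"ty":0,"tz":0,"yaw":0}]'
python3 -m handwheel '[{"grip":3,"tx":0,"ty":0,"tz":0,"yaw":0},{"grip":3,"tx":0,"ty":0,"tz":0,"yaw":0},{"grip":3,"tx":0,"ty":0,"tz":0,"yaw":0},{"grip":3,"tx":0,"ty":0,"tz":0,"yaw":0}]'
```

```text
t: 8.5
eef_pos: [0.4652, -0.2868, 0.0674]
tool_rot: [-0.001, 1.0, 0.022, -0.0]
contact_force: [-1.5, 2.4, 6.6]
gripper_width: 0.116
t: 8.9
eef_pos: [0.4478, -0.2877, 0.0673]
tool_rot: [-0.0, 1.0, 0.023, 0.001]
contact_force: [-2.2, 2.4, 11.1]
gripper_width: 0.116
t: 9.3
eef_pos: [0.4476, -0.2875, 0.0661]
tool_rot: [0.0, 1.0, 0.023, -0.0]
contact_force: [-0.8, -0.5, -0.2]
gripper_width: 0.351
```

```bash
python3 -m handwheel '[{"grip":3,"tx":0,"ty":0,"tz":-2,"yaw":0},{"grip":3,"tx":0,"ty":0,"tz":-2,"yaw":0},{"grip":3,"tx":0,"ty":0,"tz":-3,"yaw":0},{"grip":3,"tx":0,"ty":0,"tz":-4,"yaw":0},{"grip":3,"tx":0,"ty":0,"tz":-4,"yaw":0}]'
python3 -m handwheel '[{"grip":3,"tx":0,"ty":4,"tz":0,"yaw":0},{"grip":3,"tx":0,"ty":4,"tz":0,"yaw":0},{"grip":3,"tx":0,"ty":4,"tz":0,"yaw":0},{"grip":3,"tx":0,"ty":4,"tz":0,"yaw":0},{"grip":3,"tx":0,"ty":0,"tz":0,"yaw":0}]'
python3 - <<'E'
from h import *
go(.45,-.45,.2)
t=read_camera("top")["image"]; cv2.imwrite("pics/top4.png",cv2.resize(t[90:290,190:410],None,fx=3,fy=3))
E
```

```text
t: 9.8
eef_pos: [0.4472, -0.2873, 0.2172]
tool_rot: [-0.0, 1.0, 0.023, -0.001]
contact_force: [0.6, -0.2, -0.2]
gripper_width: 0.352
t: 10.3
eef_pos: [0.4531, -0.453, 0.2164]
tool_rot: [0.002, 1.0, 0.02, -0.001]
contact_force: [-0.9, 0.1, 0.2]
gripper_width: 0.358
t 10.3 tcp [ 0.4531 -0.453   0.2164] xang 2.35 F [-0.9  0.1  0.2] g 0.3579490004134985
tool shift cm [-0.3  -0.32  1.64]
```

View pics/top4.png

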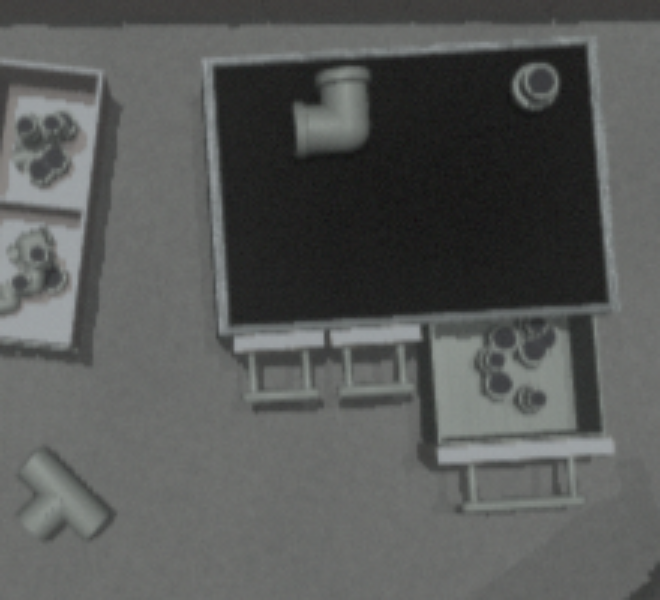

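The view shows the left and middle drawers shut (bars at y ≈ 397 and 391). The wide bar is now at (522,506), about 40 image pixels or 108 mm out, and the fittings on the chest's top have not moved. Handing in.

```bash
python3 -c "
from station import *
print(hand_in())"
```

```text
the job is handed in; nothing more can be done
None
```

The left drawer is pushed home and the wide drawer is pulled open about 108 mm and released. I handed the job in at about 10 s of the 38 s allowed; the hand-in reports no verdict.

- **Left drawer:** I pushed its bar with closed fingers until it stopped dead at TCP x = 0.527, 2 mm short of my estimate of home. The force along the push was about 19 N. In the top view its bar lines up with that of the shut middle drawer, both before and after the pull.
- **Wide drawer:** I gripped the bar with 30 N and it ran free. The TCP moved about 108 mm, and the final top view agrees. I then opened the fingers, lifted straight up and moved clear; the wrist force read under 1 N.
- **Discrepancies:** My first move call was refused because rows need all five values. The TCP was about 8 mm off the wide bar's middle along the bar when it gripped, well within the 80 mm free length. My automatic mask for the chest top found only part of it, so I used pixel positions read from the pictures instead.

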